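# Check-standard reading on a bench photometer

## Robot

A 6-joint arm with a two-finger parallel gripper is mounted at the origin on the work surface. World frame = base frame: x ahead of the robot, y to its left, z up, the work surface at z = 0. Lengths are in m, angles in rad, forces in N, time in s.
With the tool pointing down it reaches from about 0.35 to 0.925 m from the base axis. Payload 6.4 kg.
Tool frame: the origin (TCP) lies midway between the tips of the shut fingers; the grasp point (between the pads) lies 19 mm behind it; z points along the fingers, y is the line along which they close (so a half turn about z gives the same grasp; the last joint's range is limited). The gripper opens to 85 mm and grips with 20 to 120 N. Pads are 22 mm wide; open, the fingers measure 114 mm over their backs; the gripper's body (76 mm by 85 mm) begins 54 mm behind the grasp point. The pads swing forward as they close: fully open they stand 13 mm farther back than shut.
Start: joints at [-1.281, 0.245, 1.558, -0, 1.339, -0.174], TCP at [0.291, -0.581, 0.231] pointing down, gripper open.
Joint ranges: [-3.13, 3.13], [-1.02, 2.26], [0.13, 2.54], [-0.95, 4.09], [0.21, 2.88], [-2.74, 2.74]. Speed limits (rad/s): [2.57, 2.57, 3.14, 3.14, 3.14, 3.14].

## Interface

Orientations are given as a rotation vector (axis times angle).
In Python, from cell import r gives the robot as it stands.
- The arm moves only by the tool drive_tool, never from a script. Its argument "plan" is a list of rows, each an object with "linear": the shift along the world's x, y, z normalised to -1 to 1, where 1 is 0.2 m, a list of three; "rot": the turn, a rotation vector about the world's x, y, z normalised to -1 to 1, where 1 is 90 degrees, a list of three; "hand": the opening, from -1 (shut) to 1 (fully open). A call has 1 to 5 rows; each row is the pose to reach, as a shift and turn from the pose commanded when the call began; what a row does not reach only later rows make up. A row lasts 1/10 s, in which the tool goes at most 50 mm and 8.59 degrees, less where a joint would pass 70% of its speed; a pose out of reach is approached as far as the arm can. A call with a number of a shift or a turn outside -1 to 1 is refused whole. A call with a gripper value outside its range is refused whole. The fingers move at their own pace and stop on an object; the grip force is fixed at half the most. Time passes only in rows, so rows that repeat a pose let the fingers close. It gives the time, the measured TCP pose, the force, the opening and the grip force at its end, in the units of the state.
- r.observe(): the state, without advancing time (a new reading comes with each control period).
- r.read_camera(name): name is "scene" or "side" or "wrist"; returns a dict with "img" (420x560x3 uint8, blue, green, red), "intrinsics" (3x3 intrinsics, pixels), "T" (4x4, takes a point from camera to world coordinates); the wrist camera has in their place "tool_from_camera" (4x4, takes a point from camera to tool coordinates, whose origin is the TCP and whose axes are the flange's). Camera axes: x right, y up, looking along -z (the intrinsics and any distortion apply to the point x, -y, -z); pixel columns grow to the right and rows downward; lengths in m; the calibration is good to about 2 mm. A picture is of the moment at which its call begins: read the wrist's pose just before it. There is no depth.
- r.finish_job(): hands the job in; it is judged then, once.
The state is a dict: "time_s": time; "joint_positions": joint angles; "qd": joint speeds; "joint_torque": joint torques, N m; "tool_pos": TCP position; "tool_rot": TCP orientation; "ft_force": force on the tool from outside, world axes, zero at the start; "moment": the same for the moment, N m; "width": opening from 0.0 (shut) to 1.0 (fully open); "gripper_force": force on a finger pad.
Only numpy, scipy, OpenCV 4.12 (cv2) and the standard library are available. Lean on these libraries where they do the work, as an engineer would, in place of code of your own. Each camera call takes 0.05 s, during which the arm holds its last target. There are 200 camera calls.

## Task

Take a check reading on the photometer: pull its sample drawer out to the stop, take the oblong metal check cell from the small tray of cells and lower it, without letting it fall, fully home into the slot of its own shape in the drawer, and let go of it. Then push the drawer fully shut and, with the drawer shut, press the round start key on the photometer's deck right down and let it come up again. Leave the other cells, bottles and bench things standing where they are.

Things in the scene. Friction and masses are not known exactly. Their poses are not given: they have to be found in the camera images.
- photometer: white bench photometer, fixed, 280 mm deep (its x), 340 mm wide (its y). Origin: centre of its underside at bench level. Its front face, with the drawer, is 140 mm from the origin on its -x side. Front deck flat, 105 mm above the bench; 110 mm behind the front face a console slopes up to 150 mm. The drawer opening under the deck is 92 mm high, 10 mm over a cell fully home
- sample_drawer (a joint): travel in m of the photometer's sample drawer: 0 shut, 0.13 out at its stop; slides along the photometer's -x (towards the robot), stays where left, about 3 N to slide; starts 0 to 20 mm ajar. White front panel 170 mm wide, 8 mm thick, top 98 mm above the bench. In it an aluminium block, top 52 mm above the bench, with a row of three holes: oblong slot, square, round
- drawer_handle (a point): grip point on the handle in the middle of the drawer's front panel; moves with the drawer, axes as the photometer's. Upright aluminium D-handle: bar 10 x 10 mm, from 28 to 90 mm above the bench, joined to the panel by a 10 mm thick arm at each end. This point is on the bar's axis, 75 mm above the bench, 34 mm in front of the panel. Pinch it from above across its y
- cell_socket (a point): centre of the mouth of the oblong slot, 52 mm above the bench; moves with the drawer. Slot 24 mm long (this frame's x, along the drawer's travel), 14 mm wide (y), 25 mm deep, flat floor; z up. With the drawer out it is 75 mm in front of the photometer's front face and 55 mm behind the drawer panel. Square hole (14 mm) and round hole (17.5 mm): 30 and 60 mm towards -y
- start_key (a joint): travel of the start key in m: 0 up, 0.006 right down; a spring brings it up again; right down takes about 5 N
- start_key_top (a point): centre of the top of the start key when up: a round white key, 26 mm across, in a grey round collar on the photometer's front deck near its right front corner (as the robot sees it), the only raised key; its top is 120 mm above the bench. It is pressed straight down
- check_cell: bare grey metal block with small dark round windows, oblong section 22.5 (its x) by 12.5 mm (its y), 55 mm tall, 25 to 50 g, lowest 4 mm tapered in by 2 mm. Origin: centre of underside; z up. Starts upright in any of the tray's compartments, underside 3 mm above the bench, its x within 0.2 rad of the tray's. Fits the slot either way round; fully home its underside is 25 mm below the mouth
- cell_tray: white plastic tray, fixed, 108 x 30 mm and 20 mm tall with a flange of 124 x 46 mm, 2 mm high, at its foot; three compartments in a row along its x, 35 mm apart, walls and floor 3 mm. It stands left or right of the drawer. Origin: centre of its underside
- square_cell: bystander: grey metal cell like the check cell but square in section, 12.5 x 12.5 x 55 mm, standing in the cell tray. Origin: centre of its underside
- round_vial: bystander: round glass vial 16 mm across with a white cap, 58 mm tall, standing in the cell tray. Origin: centre of its underside
- tip_box: bystander, fixed: pipette tip box with a milky lid, 122 x 84 mm, 50 mm tall, on the other side of the drawer from the cell tray. Origin: centre of its underside
- deck_bottle: bystander: small dropper bottle 28 mm across, 59 mm tall, standing on the left of the photometer's front deck. Origin: centre of its underside
- reagent_a: bystander: dropper bottle 35 mm across, 74 mm tall, on the bench left of the photometer. Origin: centre of its underside
- reagent_b: bystander: dropper bottle 35 mm across, 74 mm tall, on the bench right of the photometer. Origin: centre of its underside
- timer: bystander: flat white timer 55 x 70 mm, 16 mm tall, on the bench right of the photometer. Origin: centre of its underside

How it is judged:
By the outcome, as a careful person would: the job done as asked, in the order asked, and still so for the second after the job is handed in, with the robot touching nothing.
It also fails if it takes over 61 s, if anything falls off the work surface, if the arm or the gripper's body presses on something with over 40 N, if the wrist force passes 120 N, or if a joint passes its speed limit or range.

## Working session

There is one attempt and no reset: what is moved stays moved. The work goes in short steps, Python scripts to look and compute and a tool call to move; the robot and the scene stay as the last step left them, time stands still between calls to the robot, and variables do not carry over. Pictures are saved under pics/ and viewed, at most 10 in all, crops included, and the job is handed in when it is done.

Besides the shell and the picture viewer there is one more tool, called after ">>>" as name(argument=value, ...), one argument or row to a line, values as JSON. drive_tool: Moves the arm, as the interface text tells. Scaled input: -1 to 1 covers 0.2 m each way for a shift and 90 degrees each way for a turn. Its arguments: {"type":"object","properties":{"plan":{"type":"array"}},"required":["plan"]}

```bash
mkdir -p pics; ls; python3 - <<'E'
from cell import r
import cv2,numpy as np
print(r.observe())
for n in ("scene","side"):
    c=r.read_camera(n); cv2.imwrite(f"pics/{n}0.png",c["img"]); print(n,c["intrinsics"],c["T"])
c=r.read_camera("wrist"); print(c["intrinsics"],c["tool_from_camera"])
E
```

```text
pics
{'time_s': 0.0, 'joint_positions': array([-1.28108597e+00,  2.45835343e-01,  1.55903881e+00,  2.48892469e-06,
        1.33869158e+00, -1.74119890e-01]), 'qd': array([-0.00093838, -0.00070326,  0.0009706 ,  0.00022791, -0.00158575,
       -0.00227054]), 'joint_torque': array([-1.55144127e-03, -4.29502022e+01, -3.26130152e+01, -1.96077094e-04,
        5.39351677e-03,  6.37408590e-06]), 'tool_pos': array([ 0.29062483, -0.5807757 ,  0.23015339]), 'tool_rot': array([-3.05556897e+00, -7.21615648e-01,  1.75117958e-04]), 'ft_force': array([ 0.31631784, -1.11288282, -0.29060957]), 'moment': array([ 0.04853392, -0.03535663, -0.03772235]), 'gripper_force': 0.0, 'width': 1.0017750862066803}
scene [[387.26634005   0.         275.15618698]
 [  0.         387.26634005 216.1406269 ]
 [  0.           0.           1.        ]] [[-0.14662652 -0.82745019  0.54205797  1.07755592]
 [ 0.98913964 -0.11701113  0.08894476  0.01865106]
 [-0.01017054  0.54921268  0.83562072  0.86328797]
 [ 0.          0.          0.          1.        ]]
side [[427.18731916   0.         279.48707273]
 [  0.         427.18731916 201.50824051]
 [  0.           0.           1.        ]] [[-0.83911904  0.37121991 -0.39758649  0.19026607]
 [-0.5436983  -0.55026142  0.63372275  0.59417846]
 [ 0.016474    0.74793592  0.66356647  0.77176364]
 [ 0.          0.          0.          1.        ]]
[[342.92258633   0.         283.89981229]
 [  0.         342.92258633 208.07709537]
 [  0.           0.           1.        ]] [[-5.55699229e-04  9.52291614e-01  3.05189079e-01  7.82558412e-02]
 [ 9.99999817e-01  4.56639450e-04  3.95968327e-04 -4.33593349e-04]
 [ 2.37715944e-04  3.05189243e-01 -9.52291694e-01 -1.42831578e-01]
 [ 0.00000000e+00  0.00000000e+00  0.00000000e+00  1.00000000e+00]]
```

View pics/scene0.png

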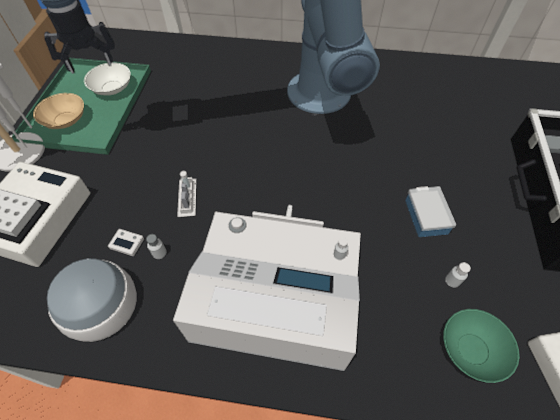

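View pics/side0.png

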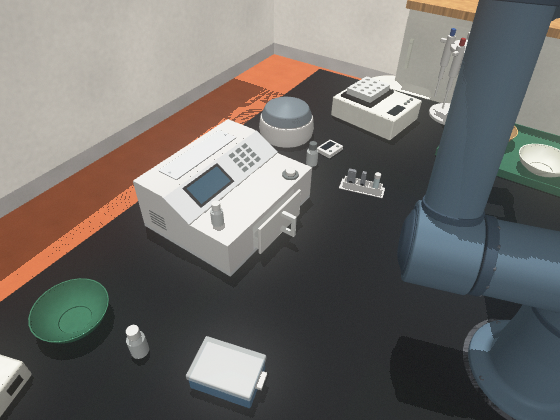

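The scene view shows the tray at about (187,197), the start key at (236,225), the handle at (289,211), and the drawer panel from (252,215) to (323,224). In the side view, the key is at (290,174), the handle at (291,220), and the tray at about (362,183).

```bash
cat > h.py <<'E'
import numpy as np,cv2
from scipy.spatial.transform import Rotation as R
from cell import r
def cam(n):
    if n=="wrist":
        s=r.observe(); c=r.read_camera(n); T=np.eye(4)
        T[:3,:3]=R.from_rotvec(s["tool_rot"]).as_matrix(); T[:3,3]=s["tool_pos"]
        c["T"]=T@c["tool_from_camera"]
    else: c=r.read_camera(n)
    return c
def ray(K,T,p):
    d=T[:3,:3]@np.array([(p[0]-K[0,2])/K[0,0],-(p[1]-K[1,2])/K[1,1],-1.])
    return T[:3,3],d/np.linalg.norm(d)
def onz(K,T,p,z):
    o,d=ray(K,T,p); return o+d*(z-o[2])/d[2]
def tri(rays):
    A=sum(np.eye(3)-np.outer(d,d) for o,d in rays); b=sum((np.eye(3)-np.outer(d,d))@o for o,d in rays)
    x=np.linalg.solve(A,b); return x,[np.linalg.norm((np.eye(3)-np.outer(d,d))@(x-o)) for o,d in rays]
def proj(K,T,X):
    q=np.linalg.inv(T)@np.append(X,1); return K[0,0]*q[0]/-q[2]+K[0,2],K[1,1]*-q[1]/-q[2]+K[1,2]
E
python3 - <<'E'
from h import *
s,d=cam("scene"),cam("side")
np.set_printoptions(precision=4,suppress=True)
for n,a,b in [("key",(236,223),(290,173)),("handletop",(289,207),(291,213))]:
    print(n,*tri([ray(s["intrinsics"],s["T"],a),ray(d["intrinsics"],d["T"],b)]))
f=lambda p,z:onz(s["intrinsics"],s["T"],p,z)
print("tray",f((187,197),.0)); print("panel top ends",f((252,213),.098),f((323,222),.098))
print("deck front? ",f((217,216),.105),f((360,233),.105))
E
```

```text
key [ 0.6227 -0.1459  0.1108] [np.float64(0.0024590124573246165), np.float64(0.002459012457324691)]
handletop [ 0.5505 -0.033   0.0968] [np.float64(0.0010918121165771832), np.float64(0.0010918121165772125)]
tray [ 0.489  -0.3239  0.    ]
panel top ends [ 0.58   -0.1187  0.098 ] [0.5817 0.0504 0.098 ]
deck front?  [ 0.6044 -0.1973  0.105 ] [0.604  0.1356 0.105 ]
```

>>> drive_tool(
  plan=[
    {"linear": [0.18,0.2,0],"rot": [0,0,-0.09],"hand": 1},
    {"linear": [0.36,0.4,0],"rot": [0,0,-0.18],"hand": 1},
    {"linear": [0.54,0.6,0],"rot": [0,0,-0.27],"hand": 1},
    {"linear": [0.72,0.8,0],"rot": [0,0,-0.295],"hand": 1},
    {"linear": [0.9,1,0],"rot": [0,0,-0.295],"hand": 1},
  ],
)

```text
time_s: 0.75
tool_pos: [0.459, -0.3938, 0.2313]
tool_rot: [3.142, -0.001, 0.0]
ft_force: [0.5, -0.6, -0.8]
width: 1.002
gripper_force: 0.0
```

>>> drive_tool(
  plan=[
    {"linear": [0.15,0.2,0],"rot": [0,0,0],"hand": 1},
    {"linear": [0.2,0.28,0],"rot": [0,0,0],"hand": 1},
    {"linear": [0.2,0.28,0],"rot": [0,0,0],"hand": 1},
    {"linear": [0.2,0.28,0],"rot": [0,0,0],"hand": 1},
  ],
)

```text
time_s: 1.15
tool_pos: [0.4979, -0.3396, 0.2312]
tool_rot: [3.141, 0.002, -0.0]
ft_force: [0.1, -0.2, -0.4]
width: 1.001
gripper_force: 0.0
```

```bash
python3 - <<'E'
from h import *
np.set_printoptions(precision=4,suppress=True)
c=cam("wrist");cv2.imwrite("pics/w1.png",c["img"]);np.savez("w1.npz",K=c["intrinsics"],T=c["T"]);print(r.observe()["tool_pos"],c["T"])
E
```

```text
[ 0.4976 -0.3402  0.2313] [[ 0.0005  0.9522  0.3055  0.576 ]
 [-1.      0.0003  0.0005 -0.339 ]
 [ 0.0003 -0.3055  0.9522  0.374 ]
 [ 0.      0.      0.      1.    ]]
```

View pics/w1.png

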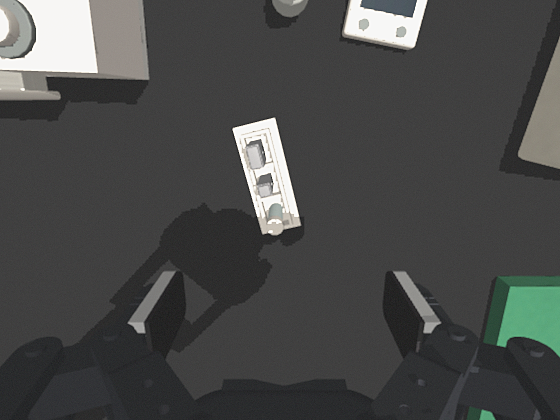

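The wrist view shows the check cell in the far compartment at (255,153), the square cell at (264,184), and the vial at (276,222). The tray is yawed about 14°. Next is a look over the handle and the key.

>>> drive_tool(
  plan=[
    {"linear": [0.06,0.25,0],"rot": [0,0,0],"hand": 1},
    {"linear": [0.12,0.5,0],"rot": [0,0,0],"hand": 1},
    {"linear": [0.18,0.75,0],"rot": [0,0,0],"hand": 1},
    {"linear": [0.24,1,0],"rot": [0,0,0],"hand": 1},
    {"linear": [0.3,1,0],"rot": [0,0,0],"hand": 1},
  ],
)

```text
time_s: 1.7
tool_pos: [0.5578, -0.1366, 0.2313]
tool_rot: [-3.141, -0.005, 0.0]
ft_force: [0.4, -2.0, 0.7]
width: 0.999
gripper_force: 0.0
```

```bash
python3 - <<'E'
from h import *
np.set_printoptions(precision=4,suppress=True)
c=cam("wrist");cv2.imwrite("pics/w2.png",c["img"]);np.savez("w2.npz",K=c["intrinsics"],T=c["T"]);print(r.observe()["tool_pos"],c["T"][:3,3])
E
```

```text
[ 0.5595 -0.1381  0.2316] [ 0.6359 -0.1361  0.3741]
```

>>> drive_tool(
  plan=[
    {"linear": [-0.05,0.25,0],"rot": [0,0,0],"hand": 0.3},
    {"linear": [-0.1,0.5,0],"rot": [0,0,0],"hand": 0.3},
    {"linear": [-0.1,0.5,0],"rot": [0,0,0],"hand": 0.3},
    {"linear": [-0.1,0.5,0],"rot": [0,0,0],"hand": 0.3},
  ],
)

```text
time_s: 2.15
tool_pos: [0.5381, -0.0406, 0.2314]
tool_rot: [3.141, -0.0, 0.0]
ft_force: [-0.2, 0.8, -0.2]
width: 0.65
gripper_force: 0.0
```

```bash
python3 - <<'E'
from h import *
np.set_printoptions(precision=4,suppress=True)
c=cam("wrist");cv2.imwrite("pics/w3.png",c["img"]);np.savez("w3.npz",K=c["intrinsics"],T=c["T"]);print(r.observe()["tool_pos"],c["T"][:3,3])
a=cv2.imread("pics/w2.png")[:300];b=c["img"][:300]
cv2.imwrite("pics/w23.png",np.vstack([a,b]))
E
```

```text
[ 0.5383 -0.0413  0.2315] [ 0.6161 -0.04    0.3743]
```

View pics/w23.png

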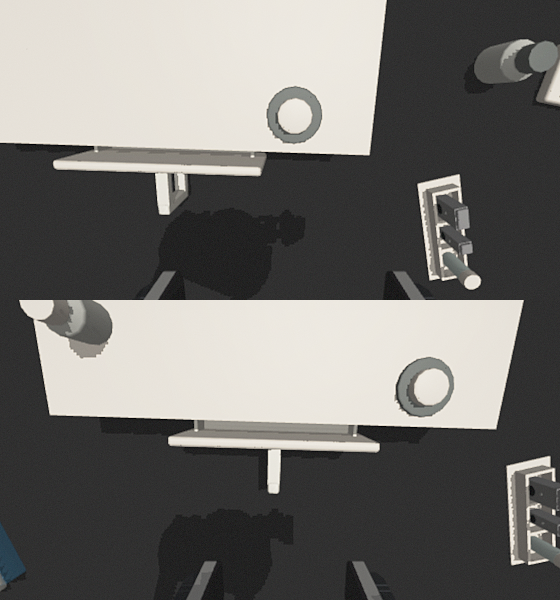

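Top half (w2): key top at (296,115), deck front-right corner at (369,155), handle tip at (164,211). Bottom half (w3, rows minus 300): key at (432,86), deck corners at (50,115) and (497,129), handle tip at (273,191).

```bash
cat > m1.py <<'E'
from h import *
np.set_printoptions(precision=4,suppress=True)
V={k:np.load(f"w{k}.npz") for k in (2,3)}
def t(n,a,b):
    print(n,*tri([ray(V[2]["K"],V[2]["T"],a),ray(V[3]["K"],V[3]["T"],b)]))
def key(k):
    g=cv2.imread(f"pics/w{k}.png"); h=cv2.cvtColor(g,cv2.COLOR_BGR2HSV)
    x0,y0=((250,75) if k==2 else (385,45)); s=(slice(y0,y0+80),slice(x0,x0+85))
    m=(cv2.cvtColor(g,cv2.COLOR_BGR2GRAY)[s]>175).astype(np.uint8)
    n,l,st,ce=cv2.connectedComponentsWithStats(m)
    for i in range(1,n):
        if 400<st[i,4]<2000: print(k,st[i],ce[i]+[x0,y0]); return ce[i]+[x0,y0]
a,b=key(2),key(3); t("key",a,b)
t("corner",(369,155),(497,129)); t("handle tip",(164,212),(273,191))
t("panel R",(264,172),(379,150)); t("panel L",(54,168),(170,144))
f=lambda p,z:onz(V[3]["K"],V[3]["T"],p,z)
print("deck",f((50,115),.105),f((497,129),.105),"tip",f((268,191),.09),f((280,191),.09),"panel",f((170,144),.098),f((379,150),.098))
E
python3 m1.py
```

```text
2 [ 28  23  34  35 929] [294.535  115.4058]
3 [  29   23   35   37 1005] [431.1124  86.3642]
key [ 0.624  -0.1435  0.1192] [np.float64(4.644328214833623e-05), np.float64(4.6443282148588316e-05)]
corner [ 0.5939 -0.2019  0.1082] [np.float64(0.00012379313112402798), np.float64(0.00012379313112405893)]
handle tip [ 0.5402 -0.0308  0.0887] [np.float64(0.00017951593687720916), np.float64(0.00017951593687747351)]
panel R [ 0.5756 -0.1191  0.0881] [np.float64(0.0005694517737847278), np.float64(0.0005694517737848533)]
panel L [0.5817 0.0498 0.1007] [np.float64(1.7902529133499947e-05), np.float64(1.790252913363481e-05)]
deck [0.6041 0.1371 0.105 ] [ 0.5935 -0.2039  0.105 ] tip [ 0.5404 -0.0266  0.09  ] [ 0.5404 -0.0368  0.09  ] panel [0.5814 0.0507 0.098 ] [ 0.5765 -0.1165  0.098 ]
```

The key comes out at z 0.119 and the handle top at 0.089, both matching the text. The photometer's yaw is about -0.031 rad, and the bar axis is at (0.545,-0.032). Next I grip the handle.

>>> drive_tool(
  plan=[
    {"linear": [0.035,0.042,-0.2],"rot": [0,0,-0.02],"hand": 0.3},
    {"linear": [0.035,0.042,-0.42],"rot": [0,0,-0.02],"hand": 0.3},
    {"linear": [0.035,0.042,-0.64],"rot": [0,0,-0.02],"hand": 0.3},
    {"linear": [0.035,0.042,-0.8],"rot": [0,0,-0.02],"hand": 0.3},
    {"linear": [0.035,0.042,-0.875],"rot": [0,0,-0.02],"hand": 0.3},
  ],
)

```text
time_s: 2.7
tool_pos: [0.5431, -0.0328, 0.0528]
tool_rot: [-3.14, 0.053, 0.009]
ft_force: [-0.7, -0.9, -0.0]
width: 0.65
gripper_force: 0.0
```

>>> drive_tool(
  plan=[
    {"linear": [0,0,0],"rot": [0,0,0],"hand": -1},
    {"linear": [0,0,0],"rot": [0,0,0],"hand": -1},
    {"linear": [0,0,0],"rot": [0,0,0],"hand": -1},
    {"linear": [0,0,0],"rot": [0,0,0],"hand": -1},
    {"linear": [0,0,0],"rot": [0,0,0],"hand": -1},
  ],
)

```text
time_s: 3.2
tool_pos: [0.5469, -0.0315, 0.0587]
tool_rot: [3.14, -0.048, 0.007]
ft_force: [-0.8, 0.3, 6.3]
width: 0.106
gripper_force: 59.3
```

>>> drive_tool(
  plan=[
    {"linear": [-0.1,0.003,0],"rot": [0,0,0],"hand": -1},
    {"linear": [-0.2,0.006,0],"rot": [0,0,0],"hand": -1},
    {"linear": [-0.3,0.009,0],"rot": [0,0,0],"hand": -1},
    {"linear": [-0.4,0.012,0],"rot": [0,0,0],"hand": -1},
    {"linear": [-0.5,0.015,0],"rot": [0,0,0],"hand": -1},
  ],
)

```text
time_s: 3.7
tool_pos: [0.4471, -0.0284, 0.0587]
tool_rot: [3.14, -0.049, 0.011]
ft_force: [3.7, 2.1, 7.1]
width: 0.109
gripper_force: 64.5
```

>>> drive_tool(
  plan=[
    {"linear": [-0.03,0.001,0],"rot": [0,0,0],"hand": -1},
    {"linear": [-0.05,0.0015,0],"rot": [0,0,0],"hand": -1},
    {"linear": [-0.065,0.002,0],"rot": [0,0,0],"hand": -1},
    {"linear": [-0.065,0.002,0],"rot": [0,0,0],"hand": -1},
  ],
)

```text
time_s: 4.1
tool_pos: [0.434, -0.028, 0.0587]
tool_rot: [3.14, -0.049, 0.008]
ft_force: [-1.4, 3.5, 9.0]
width: 0.103
gripper_force: 65.0
```

>>> drive_tool(
  plan=[
    {"linear": [-0.015,0.0005,0],"rot": [0,0,0],"hand": -1},
    {"linear": [-0.03,0.001,0],"rot": [0,0,0],"hand": -1},
    {"linear": [-0.03,0.001,0],"rot": [0,0,0],"hand": -1},
  ],
)

```text
time_s: 4.4
tool_pos: [0.431, -0.0279, 0.0588]
tool_rot: [3.14, -0.051, 0.022]
ft_force: [16.5, 4.3, -6.6]
width: 0.103
gripper_force: 62.6
```

The drawer is against its stop: 16 N of resistance and no more travel. I'll release, lift and look at the slot from two places.

>>> drive_tool(
  plan=[
    {"linear": [0.015,0,0],"rot": [0,0,0],"hand": 0.3},
    {"linear": [0.015,0,0],"rot": [0,0,0],"hand": 0.3},
    {"linear": [0.015,0,0],"rot": [0,0,0],"hand": 0.3},
    {"linear": [0.015,0,0.25],"rot": [0,0,0],"hand": 0.3},
    {"linear": [0.03,0,0.5],"rot": [0,0,0],"hand": 0.3},
  ],
)

```text
time_s: 4.9
tool_pos: [0.4298, -0.0269, 0.1554]
tool_rot: [-3.14, 0.049, 0.009]
ft_force: [1.8, -0.7, 0.7]
width: 0.653
gripper_force: 0.0
```

>>> drive_tool(
  plan=[
    {"linear": [0.1,0.15,0.2],"rot": [0,0,0],"hand": 0.3},
    {"linear": [0.2,0.25,0.25],"rot": [0,0,0],"hand": 0.3},
    {"linear": [0.2,0.25,0.25],"rot": [0,0,0],"hand": 0.3},
    {"linear": [0.2,0.25,0.25],"rot": [0,0,0],"hand": 0.3},
  ],
)

```text
time_s: 5.3
tool_pos: [0.4716, 0.0227, 0.2059]
tool_rot: [3.141, -0.047, -0.001]
ft_force: [-0.8, -0.1, 0.3]
width: 0.649
gripper_force: 0.0
```

```bash
python3 - <<'E'
from h import *
c=cam("wrist");cv2.imwrite("pics/w4.png",c["img"]);np.savez("w4.npz",K=c["intrinsics"],T=c["T"]);print(r.observe()["tool_pos"],c["T"][:3,3])
E
```

```text
[0.47097035 0.02245299 0.20506923] [0.54975643 0.02090059 0.34864643]
```

>>> drive_tool(
  plan=[
    {"linear": [0,-0.25,0],"rot": [0,0,0],"hand": 0.3},
    {"linear": [0,-0.45,0],"rot": [0,0,0],"hand": 0.3},
    {"linear": [0,-0.45,0],"rot": [0,0,0],"hand": 0.3},
    {"linear": [0,-0.45,0],"rot": [0,0,0],"hand": 0.3},
  ],
)

```text
time_s: 5.75
tool_pos: [0.4707, -0.0683, 0.2049]
tool_rot: [-3.14, 0.053, 0.004]
ft_force: [-0.3, -0.0, -0.2]
width: 0.652
gripper_force: 0.0
```

```bash
python3 - <<'E'
from h import *
c=cam("wrist");cv2.imwrite("pics/w5.png",c["img"]);np.savez("w5.npz",K=c["intrinsics"],T=c["T"]);print(r.observe()["tool_pos"],c["T"][:3,3])
a=cv2.imread("pics/w4.png")[:300];cv2.imwrite("pics/w45.png",np.vstack([a,c["img"][:300]]))
E
```

```text
[ 0.47091155 -0.06756028  0.20501187] [ 0.54907839 -0.07065882  0.34749176]
```

View pics/w45.png

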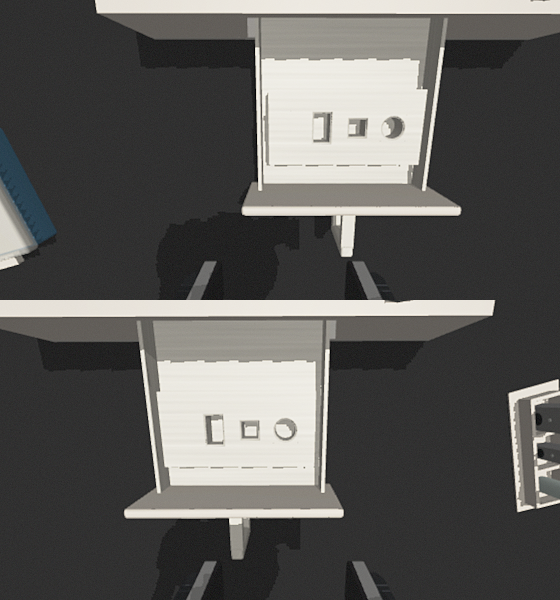

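The slot is at about (322,127) in w4 and (215,129) in w5. I'll enlarge both to place its edges.

```bash
python3 - <<'E'
import cv2,numpy as np
a=cv2.imread("pics/w4.png")[105:150,305:350];b=cv2.imread("pics/w5.png")[107:152,195:240]
z=lambda i:cv2.resize(i,None,fx=8.8,fy=8.8,interpolation=cv2.INTER_CUBIC)
o=np.hstack([z(a),z(b)])
for k in range(0,45,5):
    p=int(k*8.8); cv2.line(o,(0,p),(o.shape[1],p),(0,0,255) if k%10==0 else (0,160,0),1)
    for q in(0,396): cv2.line(o,(p+q,0),(p+q,396),(0,0,255) if k%10==0 else (0,160,0),1)
cv2.imwrite("pics/slot.png",o)
E
```

```text
(no output)
```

View pics/slot.png

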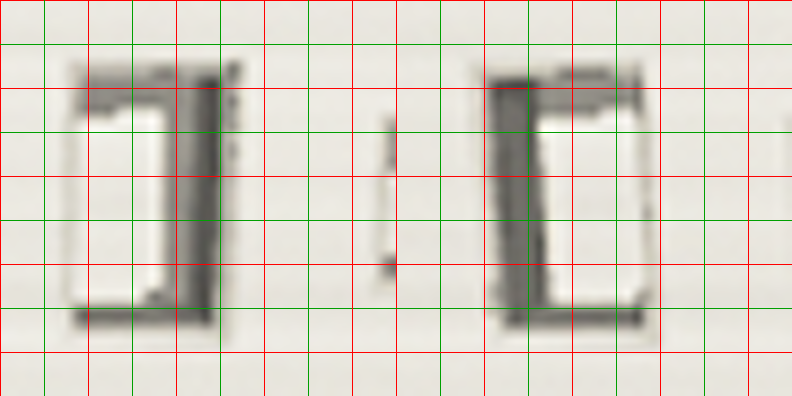

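```bash
python3 - <<'E'
from h import *
np.set_printoptions(precision=4,suppress=True)
V={k:np.load(f"w{k}.npz") for k in (4,5)}
g={k:(V[k]["K"],V[k]["T"]) for k in V}
def t(n,a,b,z): print(n,*tri([ray(*g[4],a),ray(*g[5],b)]),onz(*g[4],a,z),onz(*g[5],b,z))
t("slot",(321.2,127.),(214.1,129.1),.052)
t("round",(392.5,127.3),(285.5,128.8),.052)
for k,a,b in((4,(242,211),(460,211)),(5,(125,213),(343,213))): print(k,"panel",onz(*g[k],a,.098),onz(*g[k],b,.098))
print("corner",onz(*g[4],(97,12),.105),onz(*g[5],(494,15),.105))
E
```

```text
slot [ 0.5252 -0.0102  0.0498] [np.float64(9.788507211544215e-05), np.float64(9.788507211544093e-05)] [ 0.5253 -0.0099  0.052 ] [ 0.5255 -0.0106  0.052 ]
round [ 0.5233 -0.0708  0.0499] [np.float64(0.0002246382779500435), np.float64(0.00022463827794992839)] [ 0.5233 -0.0702  0.052 ] [ 0.5237 -0.0708  0.052 ]
4 panel [0.4678 0.0556 0.098 ] [ 0.4627 -0.1122  0.098 ]
5 panel [0.4686 0.0546 0.098 ] [ 0.4629 -0.1128  0.098 ]
corner [0.6048 0.137  0.105 ] [ 0.5936 -0.204   0.105 ]
```

>>> drive_tool(
  plan=[
    {"linear": [0.0,-0.25,0.05],"rot": [0,0,0.09],"hand": 0.3},
    {"linear": [0,-0.5,0.1],"rot": [0,0,0.17],"hand": 0.3},
    {"linear": [0,-0.75,0.1],"rot": [0,0,0.17],"hand": 0.3},
    {"linear": [0,-1,0.1],"rot": [0,0,0.17],"hand": 0.3},
    {"linear": [0,-1,0.1],"rot": [0,0,0.17],"hand": 0.3},
  ],
)

```text
time_s: 6.3
tool_pos: [0.4716, -0.2708, 0.2259]
tool_rot: [3.12, 0.365, -0.001]
ft_force: [-0.0, 0.1, 0.9]
width: 0.648
gripper_force: 0.0
```

```bash
python3 - <<'E'
from h import *
c=cam("wrist");cv2.imwrite("pics/w6.png",c["img"]);np.savez("w6.npz",K=c["intrinsics"],T=c["T"]);print(r.observe()["tool_pos"],c["T"][:3,3])
E
```

```text
[ 0.47162949 -0.26935829  0.22561082] [ 0.5475935  -0.25218162  0.36871488]
```

>>> drive_tool(
  plan=[
    {"linear": [0.0,-0.25,0],"rot": [0,0,0],"hand": 0.3},
    {"linear": [0,-0.5,0],"rot": [0,0,0],"hand": 0.3},
    {"linear": [0,-0.5,0],"rot": [0,0,0],"hand": 0.3},
    {"linear": [0,-0.5,0],"rot": [0,0,0],"hand": 0.3},
  ],
)

```text
time_s: 6.75
tool_pos: [0.4722, -0.3661, 0.2254]
tool_rot: [-3.118, -0.371, 0.001]
ft_force: [0.5, 0.8, 0.7]
width: 0.65
gripper_force: 0.0
```

```bash
python3 - <<'E'
from h import *
c=cam("wrist");cv2.imwrite("pics/w7.png",c["img"]);np.savez("w7.npz",K=c["intrinsics"],T=c["T"]);print(r.observe()["tool_pos"],c["T"][:3,3])
X=np.array([.52,-.315,.045])
o=[]
for k in (6,7):
    v=np.load(f"w{k}.npz");u=np.array(proj(v["K"],v["T"],X)).round().astype(int);x,y=max(u[0]-50,0),max(u[1]-50,0);print(k,x,y)
    i=cv2.imread(f"pics/w{k}.png")[y:y+100,x:x+100]; i=cv2.resize(i,None,fx=4,fy=4,interpolation=cv2.INTER_CUBIC)
    for p in range(0,400,40): cv2.line(i,(p,0),(p,i.shape[0]),(0,0,255),1);cv2.line(i,(0,p),(i.shape[1],p),(0,0,255),1)
    o.append(i[:400,:400])
cv2.imwrite("pics/tray.png",np.hstack(o))
E
```

```text
[ 0.47227471 -0.36543471  0.22550318] [ 0.54817226 -0.34760184  0.36815082]
6 292 94
7 193 71
```

View pics/tray.png

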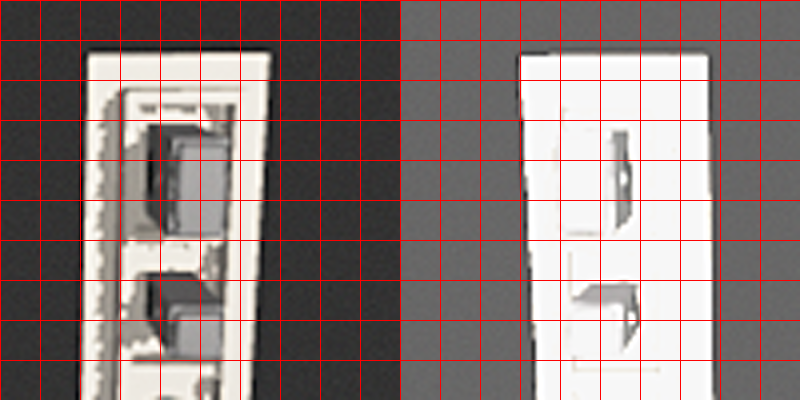

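In w6 the check cell's top face spans (334–349, 129–153), centred at about (341.4,140.6). The second view is overexposed, so I'll retake it.

```bash
python3 - <<'E'
from h import *
print(cv2.imread("pics/w6.png").mean())
for j in range(3):
    c=cam("wrist"); print(c["img"].mean())
    if c["img"].mean()<90: break
cv2.imwrite("pics/w7.png",c["img"]);np.savez("w7.npz",K=c["intrinsics"],T=c["T"])
o=[]
for k,x,y,w in ((6,322,110,45),(7,223,90,45)):
    i=cv2.imread(f"pics/w{k}.png")[y:y+45,x:x+45]; i=cv2.resize(i,None,fx=8.8,fy=8.8,interpolation=cv2.INTER_CUBIC)
    for p in range(0,45,5): q=int(p*8.8);cv2.line(i,(q,0),(q,396),(0,0,255),1);cv2.line(i,(0,q),(396,q),(0,0,255),1)
    o.append(i)
cv2.imwrite("pics/tray2.png",np.hstack(o))
E
```

```text
64.98027919501133
105.02195011337868
105.05700396825397
105.0702735260771
```

View pics/tray2.png

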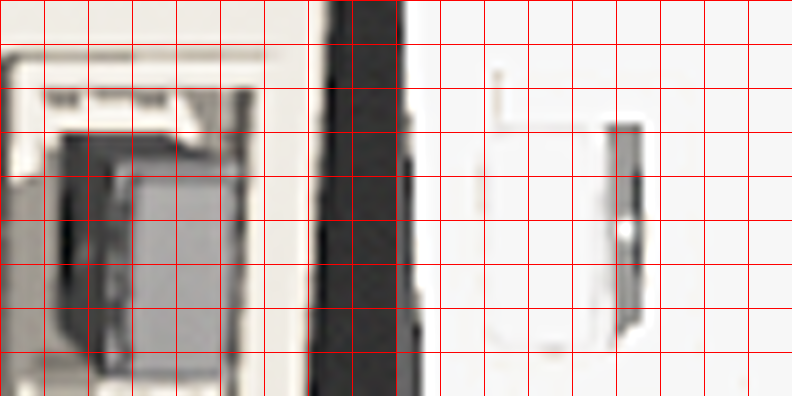

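```bash
python3 - <<'E'
from h import *
np.set_printoptions(precision=4,suppress=True)
g={k:(v["K"],v["T"]) for k in(6,7) for v in[np.load(f"w{k}.npz")]}
print(*tri([ray(*g[6],(341.7,140.1)),ray(*g[7],(239.5,116.3))]))
print(onz(*g[6],(341.7,140.1),.058),onz(*g[7],(239.5,116.3),.058))
def yaw(k,x0,y0,a,b):
    A=onz(*g[k],(x0+a[0]-.5,y0+a[1]-.5),.058);B=onz(*g[k],(x0+b[0]-.5,y0+b[1]-.5),.058);d=A-B
    print(k,"yaw",np.arctan2(d[1],d[0]),np.linalg.norm(d))
yaw(6,322,110,(27.3,18.3),(26.7,42.8));yaw(6,322,110,(14.8,20),(13.9,42.8));yaw(7,223,90,(24,14.2),(24.5,38.5))
s=r.observe();print(s["tool_pos"],R.from_rotvec(s["tool_rot"]).as_matrix())
# tray flange edge yaw from w6 (tray.png left panel)
for a,b in(((272/4,52/4),(250/4,398/4)),((88/4,52/4),(80/4,398/4))):
    A=onz(*g[6],(292+a[0]-.5,94+a[1]-.5),.002);B=onz(*g[6],(292+b[0]-.5,94+b[1]-.5),.002);d=A-B;print("tray",np.arctan2(d[1],d[0]),A)
E
```

```text
[ 0.5242 -0.3116  0.0546] [np.float64(0.00016770934212316147), np.float64(0.00016770934212318093)]
[ 0.5246 -0.3109  0.058 ] [ 0.5243 -0.3119  0.058 ]
6 yaw 0.26486023793917635 0.02165876336083092
6 yaw 0.2384462835996377 0.020175006163334695
7 yaw 0.22605483924890243 0.020586136491137046
[ 0.4724 -0.3655  0.2261] [[ 0.9717  0.236  -0.0002]
 [ 0.236  -0.9717  0.0005]
 [-0.0001 -0.0006 -1.    ]]
tray 0.2331814523244438 [ 0.5574 -0.3297  0.002 ]
tray 0.23435945189898286 [ 0.5465 -0.2838  0.002 ]
```

The cell is at (0.5245,-0.3114) with yaw 0.24, and the tray geometry predicts (0.5257,-0.3131), so they agree. Its top measures 0.055–0.058. I'll go down in two stages.

>>> drive_tool(
  plan=[
    {"linear": [0.13,0.14,-0.1],"rot": [0,0,0],"hand": 0.2},
    {"linear": [0.26,0.27,-0.25],"rot": [0,0,0],"hand": 0.2},
    {"linear": [0.26,0.27,-0.48],"rot": [0,0,0],"hand": 0.2},
    {"linear": [0.26,0.27,-0.6],"rot": [0,0,0],"hand": 0.2},
    {"linear": [0.26,0.27,-0.6],"rot": [0,0,0],"hand": 0.2},
  ],
)

```text
time_s: 7.45
tool_pos: [0.5219, -0.3098, 0.1018]
tool_rot: [-3.113, -0.372, 0.009]
ft_force: [-0.5, 0.1, -0.3]
width: 0.597
gripper_force: 0.0
```

```bash
python3 - <<'E'
from h import *
for i in range(3): s=r.observe();r.read_camera("side");print(s["tool_pos"],s["tool_rot"],2*np.arctan2(s["tool_rot"][1],s["tool_rot"][0]),s["width"])
E
```

```text
[ 0.52186447 -0.3097992   0.10177364] [-3.11265159 -0.37221221  0.0093178 ] -6.045154730027355 0.5974644208470065
[ 0.52329716 -0.31153485  0.10479839] [-3.11661044 -0.37184696  0.00384551] -6.045685341718764 0.5956984346869203
[ 0.52441835 -0.31294671  0.10700626] [3.11923650e+00 3.71422878e-01 6.26472760e-04] 0.2370337830805021 0.596646687417037
```

>>> drive_tool(
  plan=[
    {"linear": [0,0.006,-0.12],"rot": [0,0,0],"hand": 0.2},
    {"linear": [0,0.006,-0.24],"rot": [0,0,0],"hand": 0.2},
    {"linear": [0,0.006,-0.33],"rot": [0,0,0],"hand": 0.2},
    {"linear": [0,0.006,-0.365],"rot": [0,0,0],"hand": 0.2},
    {"linear": [0,0.006,-0.365],"rot": [0,0,0],"hand": 0.2},
  ],
)

```text
time_s: 8.1
tool_pos: [0.5244, -0.3128, 0.0341]
tool_rot: [3.119, 0.369, 0.001]
ft_force: [0.9, 0.1, -0.0]
width: 0.6
gripper_force: 0.0
```

>>> drive_tool(
  plan=[
    {"linear": [0,0,0],"rot": [0,0,0],"hand": -0.3},
    {"linear": [0,0,0],"rot": [0,0,0],"hand": -1},
    {"linear": [0,0,0],"rot": [0,0,0],"hand": -1},
    {"linear": [0,0,0],"rot": [0,0,0],"hand": -1},
    {"linear": [0,0,0],"rot": [0,0,0],"hand": -1},
  ],
)

```text
time_s: 8.6
tool_pos: [0.5248, -0.313, 0.0347]
tool_rot: [3.118, 0.37, 0.002]
ft_force: [-1.9, 1.2, 6.5]
width: 0.136
gripper_force: 59.5
```

>>> drive_tool(
  plan=[
    {"linear": [0,0,0.1],"rot": [0,0,0],"hand": -1},
    {"linear": [0,0,0.3],"rot": [0,0,0],"hand": -1},
    {"linear": [0,0,0.5],"rot": [0,0,0],"hand": -1},
    {"linear": [0,0,0.7],"rot": [0,0,0],"hand": -1},
    {"linear": [0,0.1,0.75],"rot": [0,0,0],"hand": -1},
  ],
)

```text
time_s: 9.1
tool_pos: [0.5262, -0.2955, 0.1893]
tool_rot: [3.112, 0.366, 0.011]
ft_force: [-0.2, 0.4, 0.9]
width: 0.138
gripper_force: 58.8
```

>>> drive_tool(
  plan=[
    {"linear": [0,0.2,0],"rot": [0,0,-0.04],"hand": -1},
    {"linear": [0,0.4,0],"rot": [0,0,-0.08],"hand": -1},
    {"linear": [0,0.6,0],"rot": [0,0,-0.12],"hand": -1},
    {"linear": [0,0.8,0],"rot": [0,0,-0.16],"hand": -1},
    {"linear": [0,1,0],"rot": [0,0,-0.171],"hand": -1},
  ],
)

```text
time_s: 9.6
tool_pos: [0.5236, -0.0907, 0.1831]
tool_rot: [-3.141, 0.054, -0.0]
ft_force: [1.9, -0.4, -1.0]
width: 0.133
gripper_force: 58.7
```

>>> drive_tool(
  plan=[
    {"linear": [0,0.2,0],"rot": [0,0,0],"hand": -1},
    {"linear": [0,0.35,0],"rot": [0,0,0],"hand": -1},
    {"linear": [0,0.4,0],"rot": [0,0,0],"hand": -1},
    {"linear": [0,0.4,0],"rot": [0,0,0],"hand": -1},
    {"linear": [0,0.4,0],"rot": [0,0,0],"hand": -1},
  ],
)

```text
time_s: 10.1
tool_pos: [0.5241, -0.0131, 0.1832]
tool_rot: [3.141, -0.052, 0.0]
ft_force: [0.0, -0.1, -1.2]
width: 0.13
gripper_force: 58.7
```

```bash
python3 - <<'E'
from h import *
for i in range(3): s=r.observe();c=cam("wrist");print(s["tool_pos"],2*np.arctan2(s["tool_rot"][1],s["tool_rot"][0]),s["tool_rot"][2],s["width"],c["img"].mean())
cv2.imwrite("pics/w8.png",c["img"]);np.savez("w8.npz",K=c["intrinsics"],T=c["T"])
E
```

```text
[ 0.52412921 -0.01314046  0.18321366] -0.03301665657968542 0.00011691714077916941 0.1297170663765328 103.98819019274376
[ 0.52413983 -0.01345925  0.18320215] -0.033748978499104625 4.459561527298213e-05 0.13223361997769978 104.04627976190476
[ 0.52417496 -0.01357334  0.18321057] -0.0341896357528861 0.00011943433845950404 0.13362392814310148 104.0661366213152
```

View pics/w8.png

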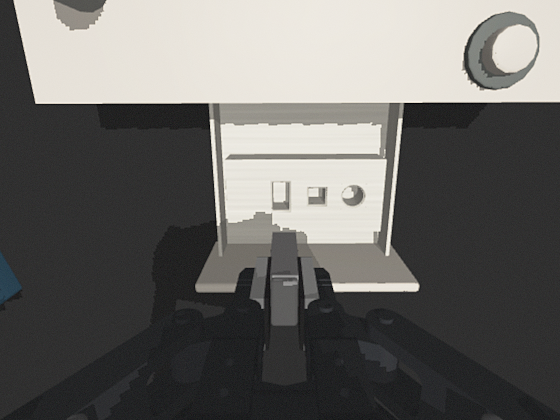

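The cell hangs straight in the jaws, its lower end at about (285,233). The slot is at (281,195). I'll compare both with their predicted projections.

```bash
python3 - <<'E'
from h import *
np.set_printoptions(precision=4,suppress=True)
c=cam("wrist");s=r.observe();g=(c["intrinsics"],c["T"]);TF=np.linalg.inv(c["tool_from_camera"])
def pt(X): return proj(c["intrinsics"],c["tool_from_camera"],np.array(X))
print("slot pred",proj(*g,np.array([.5253,-.0102,.052])))
for y in(-.00625,.00625): print("cell bot pred",pt([.00925,y*.68,.0317]),"shoulder",pt([.01125,y,.0277]),"top",pt([.01125,y,-.0233]))
im=cv2.cvtColor(c["img"],cv2.COLOR_BGR2GRAY)
print("col",im[222:250,284]);print("row240",im[240,262:306]);print("row260",im[260,262:306])
print("slotrow",im[196,262:302]);print("slotcol",im[172:218,281]);print("slotcol",im[172:218,286])
print(s["tool_pos"])
E
```

```text
slot pred (np.float64(280.428852744766), np.float64(195.6119862364696))
cell bot pred (np.float64(277.0630319418018), np.float64(230.45813393468612)) shoulder (np.float64(273.14326517676756), np.float64(229.71878500206304)) top (np.float64(269.2504694320701), np.float64(277.32705334981205))
cell bot pred (np.float64(292.6341470964087), np.float64(230.45009850736838)) shoulder (np.float64(296.59566298629824), np.float64(229.70667372537972)) top (np.float64(301.1894743581173), np.float64(277.31132348547095))
col [228 227 225 228 233 214 135 147 151 137 104  80  88  85  87  84  85  86
  86  85  84  87  84  87  82  87  88  85]
row240 [142 144 143 145 142 144 145 145 147 127  95  84  85  87  85  88  89  85
  87  83  87  87  86  87  88  86  87  83  86  87  86  87  87  80 110 139
 145 143 141 141 143 142 144 140]
row260 [111 112 110 111 117  83  33  25  25  66  86  87  85  84  86  86  85  85
  86  87  85  87  86  86  84  85  88  87  85  84  84  86  87  88  89  52
  26  26  51 101 114 112 111 110]
slotrow [230 232 231 230 229 229 230 231 226 218 156 169 224 228 228 227 226 227
 226 227 227 229 236 191 136 144 118 170 201 224 232 230 229 229 228 229
 229 228 230 229]
slotcol [228 229 229 230 228 226 227 228 223 180 195 237 234 231 229 229 227 228
 225 224 225 230 230 228 227 228 229 231 235 230 167 124 129 133 129 129
 127 150 212 228 224 229 229 228 228 225]
slotcol [229 228 228 230 229 226 227 228 223 195 158 141 141 137 137 139 137 134
 133 131 135 137 135 138 136 136 137 140 146 142 122 108 112 113 120 121
 127 155 205 217 221 231 229 227 226 226]
[ 0.5241 -0.0134  0.1832]
```

The slot matches its prediction within 1 px. The cell's lower end sits about 0.5 mm towards +y and about 0.8 mm towards -x of the tool axis. I'll correct by (+2,+3) mm and come down above the mouth.

>>> drive_tool(
  plan=[
    {"linear": [0.01,0.015,-0.15],"rot": [0,0,0.002],"hand": -1},
    {"linear": [0.01,0.015,-0.3],"rot": [0,0,0.002],"hand": -1},
    {"linear": [0.01,0.015,-0.42],"rot": [0,0,0.002],"hand": -1},
    {"linear": [0.01,0.015,-0.45],"rot": [0,0,0.002],"hand": -1},
    {"linear": [0.01,0.015,-0.45],"rot": [0,0,0.002],"hand": -1},
  ],
)

```text
time_s: 10.8
tool_pos: [0.5255, -0.0097, 0.0925]
tool_rot: [-3.141, 0.048, 0.003]
ft_force: [-0.3, 0.2, 0.0]
width: 0.133
gripper_force: 58.7
```

```bash
python3 - <<'E'
from h import *
np.set_printoptions(precision=4,suppress=True)
for i in range(2): c=cam("wrist");s=r.observe();print(s["tool_pos"],2*np.arctan2(s["tool_rot"][1],s["tool_rot"][0]))
g=(c["intrinsics"],c["T"])
u=np.array(proj(*g,np.array([.5253,-.0102,.052])));print("slot pred",u)
w=c["img"][150:260,220:350];z=cv2.resize(w,None,fx=6,fy=5.4,interpolation=cv2.INTER_CUBIC);
for p in range(0,130,10): cv2.line(z,(p*6,0),(p*6,8),(0,0,255),1)
for p in range(0,110,10): cv2.line(z,(0,int(p*5.4)),(8,int(p*5.4)),(0,0,255),1)
cv2.imwrite("pics/w9.png",z);cv2.imwrite("pics/w9full.png",c["img"])
E
```

```text
[ 0.5265 -0.0099  0.0938] -0.03012411069237552
[ 0.5271 -0.0098  0.0946] -0.029867202581661645
slot pred [285.4337 240.8107]
```

View pics/w9.png

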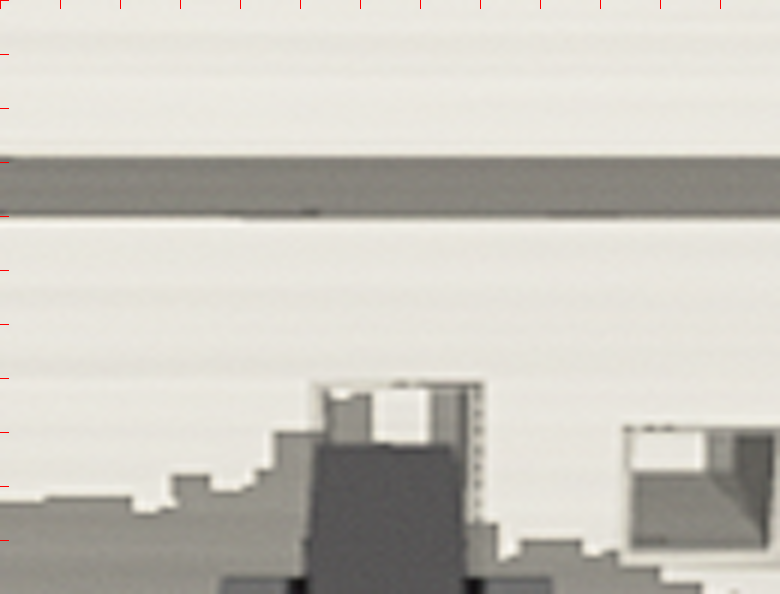

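The slot mouth is at columns 273.7–298.8 with its far edge at row 220.9. The cell's lower end is at columns 272.3–296.7, row 232.4, so it must go about 1 mm towards -y. I'll compute x.

```bash
python3 - <<'E'
from h import *
np.set_printoptions(precision=4,suppress=True)
for i in range(2):
    c=cam("wrist");s=r.observe();print(s["tool_pos"])
g=(c["intrinsics"],c["T"]);z=s["tool_pos"][2]
im=cv2.cvtColor(c["img"],cv2.COLOR_BGR2GRAY)
print(im[214:240,288],im[214:240,294]);print(im[228,265:305]);print(im[238,265:305])
for row in(220.4,221.): print("slot far",onz(*g,(286,row),.052),"-> centre x",onz(*g,(286,row),.052)[0]-.012)
for dz in(.0277,.0317): print("cell",onz(*g,(284.5,231.9),z-dz)[:2],"centre x",onz(*g,(284.5,231.9),z-dz)[0]-.01125)
print(onz(*g,(286.,221),.052)[1],onz(*g,(284.2,232),z-.0277)[1])
E
```

```text
[ 0.5273 -0.0098  0.0949]
[ 0.5273 -0.0097  0.0949]
[229 228 227 225 225 227 230 193 172 234 231 227 228 227 228 226 230 217
 131  74  84  86  85  85  86  88] [228 226 226 225 226 228 232 200 133 156 148 146 146 147 146 146 146 135
 100  77  82  88  83  88  86  86]
[231 231 236 189 130 137 131 126 122 108 132 149 145 144 146 145 134 215
 233 228 228 228 227 228 230 236 190 136 146 146 150 123 104 172 167 198
 231 232 230 229]
[144 144 143 145 149 146 133 100  82  85  85  88  88  84  85  87  90  86
  86  85  86  87  86  86  85  88  87  85  87  86  85  81 132 178 162 201
 230 229 226 226]
slot far [ 0.5384 -0.0109  0.052 ] -> centre x 0.5264301269579659
slot far [ 0.5381 -0.0108  0.052 ] -> centre x 0.5260636671554328
cell [ 0.5374 -0.0099] centre x 0.526126918090254
cell [ 0.5358 -0.0099] centre x 0.5245452923868015
-0.010847091475581298 -0.009766058290101836
```

x matches (0.5261 against 0.5262); y needs -1 mm. I'll lower into the mouth slowly and watch the force.

>>> drive_tool(
  plan=[
    {"linear": [0,-0.005,0],"rot": [0,0,0],"hand": -1},
    {"linear": [0,-0.005,-0.02],"rot": [0,0,0],"hand": -1},
    {"linear": [0,-0.005,-0.045],"rot": [0,0,0],"hand": -1},
    {"linear": [0,-0.005,-0.07],"rot": [0,0,0],"hand": -1},
    {"linear": [0,-0.005,-0.08],"rot": [0,0,0],"hand": -1},
  ],
)

```text
time_s: 11.5
tool_pos: [0.5254, -0.0102, 0.0762]
tool_rot: [-3.141, 0.046, 0.002]
ft_force: [0.6, 0.0, -0.4]
width: 0.133
gripper_force: 58.7
```

>>> drive_tool(
  plan=[
    {"linear": [0,0,0],"rot": [0,0,0],"hand": -1},
    {"linear": [0,0,-0.025],"rot": [0,0,0],"hand": -1},
    {"linear": [0,0,-0.05],"rot": [0,0,0],"hand": -1},
    {"linear": [0,0,-0.075],"rot": [0,0,0],"hand": -1},
    {"linear": [0,0,-0.09],"rot": [0,0,0],"hand": -1},
  ],
)

```text
time_s: 12.0
tool_pos: [0.5257, -0.0103, 0.0585]
tool_rot: [-3.141, 0.046, 0.001]
ft_force: [-2.9, 0.8, 20.0]
width: 0.13
gripper_force: 62.0
```

>>> drive_tool(
  plan=[
    {"linear": [0,0,-0.005],"rot": [0,0,0],"hand": -1},
    {"linear": [0,0,-0.012],"rot": [0,0,0],"hand": -1},
    {"linear": [0,0,-0.012],"rot": [0,0,0],"hand": -1},
  ],
)

```text
time_s: 12.3
tool_pos: [0.5276, -0.0104, 0.0586]
tool_rot: [-3.141, 0.046, -0.004]
ft_force: [-1.5, 2.7, 9.9]
width: 0.128
gripper_force: 60.1
```

The cell is on the floor at tip z 0.0586, against 0.0587 expected. Release gently and lift.

>>> drive_tool(
  plan=[
    {"linear": [0,0,0.006],"rot": [0,0,0],"hand": -0.6},
    {"linear": [0,0,0.006],"rot": [0,0,0],"hand": -0.3},
    {"linear": [0,0,0.006],"rot": [0,0,0],"hand": -0.2},
    {"linear": [0,0,0.02],"rot": [0,0,0],"hand": -0.2},
  ],
)

```text
time_s: 12.7
tool_pos: [0.5254, -0.0102, 0.0602]
tool_rot: [-3.141, 0.046, 0.002]
ft_force: [-1.3, 0.1, 0.4]
width: 0.401
gripper_force: 0.0
```

>>> drive_tool(
  plan=[
    {"linear": [0,0,0.15],"rot": [0,0,0],"hand": -0.2},
    {"linear": [0,0,0.35],"rot": [0,0,0],"hand": -0.2},
    {"linear": [-0.1,0,0.55],"rot": [0,0,0],"hand": -0.2},
    {"linear": [-0.25,-0.06,0.55],"rot": [0,0,0],"hand": -0.2},
    {"linear": [-0.25,-0.06,0.55],"rot": [0,0,0],"hand": -0.2},
  ],
)

```text
time_s: 13.2
tool_pos: [0.4744, -0.0227, 0.1716]
tool_rot: [3.141, -0.048, 0.002]
ft_force: [0.8, 0.8, -0.6]
width: 0.399
gripper_force: 0.0
```

```bash
python3 - <<'E'
from h import *
np.set_printoptions(precision=4,suppress=True)
for i in range(3):
    c=cam("wrist");s=r.observe();print(s["tool_pos"],c["img"].mean(),s["width"])
cv2.imwrite("pics/w10.png",c["img"])
g=(c["intrinsics"],c["T"])
im=cv2.cvtColor(c["img"],cv2.COLOR_BGR2GRAY)
# expected cell top rectangle at z .082
a=-.031;ex=np.array([np.cos(a),np.sin(a),0]);ey=np.array([-np.sin(a),np.cos(a),0]);C=np.array([.5262,-.0105,.082])
Q=[proj(*g,C+sx*.01125*ex+sy*.00625*ey) for sx,sy in((1,1),(1,-1),(-1,-1),(-1,1))];print(np.array(Q))
q=np.array(Q);cx,cy=q.mean(0).astype(int);x0,y0=cx-24,cy-30
print(x0,y0);print(im[y0:y0+60:3,x0:x0+48:2])
p=np.array(proj(*g,np.array([.4305,-.028,.09])));print("handle pred",p)
E
```

```text
[ 0.4752 -0.0225  0.1711] 77.49125850340135 0.4014924327959385
[ 0.4758 -0.0224  0.1708] 78.10095238095238 0.4000150024838247
[ 0.4761 -0.0223  0.1706] 78.46856434240362 0.39920324080438696
[[254.8241 124.9789]
 [273.8135 124.9835]
 [274.1034 159.0279]
 [255.6739 159.0234]]
240 112
[[232 232 232 231 231 232 232 231 232 232 232 232 232 232 232 232 232 231
  231 232 232 232 232 231]
 [227 228 227 227 229 228 228 228 229 228 227 226 228 227 228 228 228 228
  229 228 229 228 229 230]
 [232 232 232 232 232 232 232 232 224 226 226 226 225 229 231 231 227 225
  225 231 234 232 233 233]
 [232 231 232 232 233 231 232 237 214  67  62  61  63  67  69  67  65  66
  127 231 233 233 232 232]
 [233 233 232 233 232 233 234 222 111 128 131 130 130 130 130 129 131  57
  175 230 235 234 234 234]
 [231 230 231 230 231 231 237 140 128 156 154 155 153 156 155 149 152  54
  182 224 233 232 232 231]
 [231 232 232 231 232 188 138 157 118 162 160 160 163 162 164 159 149  47
  166 225 232 231 232 233]
 [229 230 229 229 229 238 139 154 125 162 161 161 162 161 164 157 147  52
  166 225 230 231 230 230]
 [232 232
[... 535 characters left out ...]
51 155 154 155 159 156 154 132  71
  191 221 229 228 228 229]
 [236 237 236 236 236 237 208 158 121 153 154 155 158 158 158 154 132 166
  211 227 235 235 235 235]
 [232 232 231 231 232 232 198 147 150 135 129 134 116 115 115 126 154 222
  232 230 232 230 230 229]
 [229 229 229 228 229 229 186 136 138 133 197 193 194 195 193 223 229 230
  229 229 228 228 228 228]
 [226 226 226 226 226 226 226 227 227 227 226 225 226 225 224 225 224 224
  225 225 226 226 225 226]
 [231 231 231 231 230 231 231 230 230 232 231 230 230 231 230 230 231 231
  231 230 230 230 231 230]
 [227 228 228 229 227 227 228 228 227 228 226 228 227 227 227 227 228 227
  227 226 227 227 228 228]]
handle pred [294.2245 275.2061]
```

The cell's top face lies at the predicted columns 256–273 and rows 124–157 for a height of 82 mm, so it is home. Back to the handle.

>>> drive_tool(
  plan=[
    {"linear": [-0.2,-0.028,0],"rot": [0,0,0],"hand": 0.2},
    {"linear": [-0.225,-0.028,-0.15],"rot": [0,0,0],"hand": 0.2},
    {"linear": [-0.225,-0.028,-0.35],"rot": [0,0,0],"hand": 0.2},
    {"linear": [-0.225,-0.028,-0.5],"rot": [0,0,0],"hand": 0.2},
    {"linear": [-0.225,-0.028,-0.56],"rot": [0,0,0],"hand": 0.2},
  ],
)

```text
time_s: 13.85
tool_pos: [0.4291, -0.027, 0.0555]
tool_rot: [-3.139, 0.046, 0.01]
ft_force: [-0.5, -0.2, 0.6]
width: 0.6
gripper_force: 0.0
```

>>> drive_tool(
  plan=[
    {"linear": [0,0,0],"rot": [0,0,0],"hand": -1},
    {"linear": [0,0,0],"rot": [0,0,0],"hand": -1},
    {"linear": [0,0,0],"rot": [0,0,0],"hand": -1},
    {"linear": [0,0,0],"rot": [0,0,0],"hand": -1},
    {"linear": [0,0,0],"rot": [0,0,0],"hand": -1},
  ],
)

```text
time_s: 14.35
tool_pos: [0.4326, -0.028, 0.0605]
tool_rot: [3.141, -0.047, 0.006]
ft_force: [1.0, 4.8, 5.4]
width: 0.104
gripper_force: 59.3
```

Gripped. Now push along (0.9995,-0.031): 100 mm first, then gently to the shut stop.

>>> drive_tool(
  plan=[
    {"linear": [0.08,-0.0025,0],"rot": [0,0,0],"hand": -1},
    {"linear": [0.18,-0.0055,0],"rot": [0,0,0],"hand": -1},
    {"linear": [0.28,-0.0085,0],"rot": [0,0,0],"hand": -1},
    {"linear": [0.38,-0.012,0],"rot": [0,0,0],"hand": -1},
    {"linear": [0.48,-0.015,0],"rot": [0,0,0],"hand": -1},
  ],
)

```text
time_s: 14.85
tool_pos: [0.5285, -0.031, 0.0605]
tool_rot: [3.141, -0.046, 0.002]
ft_force: [-4.0, 1.1, 11.2]
width: 0.106
gripper_force: 60.0
```

>>> drive_tool(
  plan=[
    {"linear": [0.05,-0.0015,0],"rot": [0,0,0],"hand": -1},
    {"linear": [0.09,-0.003,0],"rot": [0,0,0],"hand": -1},
    {"linear": [0.12,-0.004,0],"rot": [0,0,0],"hand": -1},
    {"linear": [0.14,-0.0045,0],"rot": [0,0,0],"hand": -1},
    {"linear": [0.15,-0.005,0],"rot": [0,0,0],"hand": -1},
  ],
)

```text
time_s: 15.35
tool_pos: [0.5581, -0.0319, 0.0605]
tool_rot: [3.141, -0.046, 0.003]
ft_force: [-3.2, 4.7, 8.4]
width: 0.103
gripper_force: 61.2
```

>>> drive_tool(
  plan=[
    {"linear": [0.015,-0.0005,0],"rot": [0,0,0],"hand": -1},
    {"linear": [0.03,-0.001,0],"rot": [0,0,0],"hand": -1},
    {"linear": [0.04,-0.001,0],"rot": [0,0,0],"hand": -1},
    {"linear": [0.04,-0.001,0],"rot": [0,0,0],"hand": -1},
  ],
)

```text
time_s: 15.75
tool_pos: [0.5606, -0.0319, 0.0603]
tool_rot: [-3.141, 0.044, 0.021]
ft_force: [-26.3, 2.6, 27.2]
width: 0.104
gripper_force: 64.5
```

The drawer is shut: 129.6 mm of travel, then a firm stop at 26 N. Ease off, release and go above the key with the fingers shut.

>>> drive_tool(
  plan=[
    {"linear": [-0.018,0,0],"rot": [0,0,0],"hand": -1},
    {"linear": [-0.018,0,0],"rot": [0,0,0],"hand": 0},
    {"linear": [-0.018,0,0],"rot": [0,0,0],"hand": 0.1},
    {"linear": [-0.018,0,0.1],"rot": [0,0,0],"hand": 0.1},
    {"linear": [-0.018,0,0.3],"rot": [0,0,0],"hand": 0.1},
  ],
)

```text
time_s: 16.25
tool_pos: [0.5586, -0.0317, 0.1158]
tool_rot: [-3.14, 0.046, 0.012]
ft_force: [0.0, -0.2, -0.4]
width: 0.548
gripper_force: 0.0
```

>>> drive_tool(
  plan=[
    {"linear": [0,0,0.22],"rot": [0,0,0],"hand": 0},
    {"linear": [-0.1,-0.15,0.4],"rot": [0,0,0],"hand": -1},
    {"linear": [-0.1,-0.15,0.4],"rot": [0,0,0],"hand": -1},
    {"linear": [-0.1,-0.15,0.4],"rot": [0,0,0],"hand": -1},
  ],
)

```text
time_s: 16.65
tool_pos: [0.5417, -0.0629, 0.1997]
tool_rot: [3.14, -0.048, 0.003]
ft_force: [-1.8, -0.5, -0.5]
width: 0.007
gripper_force: 0.0
```

```bash
python3 - <<'E'
from h import *
np.set_printoptions(precision=4,suppress=True)
for i in range(3): c=cam("wrist");s=r.observe()
print(s["tool_pos"],s["width"],c["img"].mean())
cv2.imwrite("pics/w11.png",c["img"]);g=(c["intrinsics"],c["T"])
im=cv2.cvtColor(c["img"],cv2.COLOR_BGR2GRAY)
# shut: panel back should meet the front face -> look down a column at y=-0.09 through deck edge and panel
for x in np.arange(.54,.62,.003):
    u=np.round(proj(*g,np.array([x,-.08,.098]))).astype(int)
    if 0<=u[0]<560 and 0<=u[1]<420: print(round(x,3),u,im[u[1],u[0]])
print(proj(*g,np.array([.624,-.1435,.12])))
E
```

```text
[ 0.5406 -0.0616  0.1969] 0.0022426069030772075 97.34499433106576
0.54 [309 209] 49
0.543 [309 205] 47
0.546 [309 201] 50
0.549 [309 197] 45
0.552 [309 193] 49
0.555 [309 189] 48
0.558 [309 185] 49
0.561 [309 181] 49
0.564 [309 177] 46
0.567 [309 173] 45
0.57 [309 169] 49
0.573 [309 164] 48
0.576 [309 160] 50
0.579 [309 156] 50
0.582 [309 152] 46
0.585 [309 148] 33
0.588 [309 143] 29
0.591 [309 139] 199
0.594 [309 134] 234
0.597 [309 130] 213
0.6 [309 126] 230
0.603 [309 121] 230
0.606 [309 117] 231
0.609 [309 112] 231
0.612 [309 107] 230
0.615 [309 103] 231
0.618 [308  98] 232
(np.float64(416.1260691676535), np.float64(84.44152345354793))
```

The panel (x 0.590–0.597) now meets the front face with no gap. On to the key.

>>> drive_tool(
  plan=[
    {"linear": [0.15,-0.15,0],"rot": [0,0,0],"hand": -1},
    {"linear": [0.3,-0.3,-0.05],"rot": [0,0,0],"hand": -1},
    {"linear": [0.417,-0.41,-0.2],"rot": [0,0,0],"hand": -1},
    {"linear": [0.417,-0.41,-0.29],"rot": [0,0,0],"hand": -1},
    {"linear": [0.417,-0.41,-0.29],"rot": [0,0,0],"hand": -1},
  ],
)

```text
time_s: 17.3
tool_pos: [0.6223, -0.143, 0.1348]
tool_rot: [-3.137, 0.046, 0.015]
ft_force: [-0.2, 0.6, -0.9]
width: -0.0
gripper_force: 0.0
```

>>> drive_tool(
  plan=[
    {"linear": [0,0,0],"rot": [0,0,0],"hand": -1},
    {"linear": [0,0,-0.03],"rot": [0,0,0],"hand": -1},
    {"linear": [0,0,-0.06],"rot": [0,0,0],"hand": -1},
    {"linear": [0,0,-0.09],"rot": [0,0,0],"hand": -1},
    {"linear": [0,0,-0.09],"rot": [0,0,0],"hand": -1},
  ],
)

```text
time_s: 17.8
tool_pos: [0.6242, -0.1437, 0.122]
tool_rot: [-3.141, 0.046, 0.002]
ft_force: [0.5, -0.1, -0.5]
width: 0.002
gripper_force: 0.0
```

Just above the key (z 0.122). Press by small steps until the force shows the bottom.

>>> drive_tool(
  plan=[
    {"linear": [0,0,-0.015],"rot": [0,0,0],"hand": -1},
    {"linear": [0,0,-0.03],"rot": [0,0,0],"hand": -1},
    {"linear": [0,0,-0.04],"rot": [0,0,0],"hand": -1},
    {"linear": [0,0,-0.045],"rot": [0,0,0],"hand": -1},
    {"linear": [0,0,-0.045],"rot": [0,0,0],"hand": -1},
  ],
)

```text
time_s: 18.3
tool_pos: [0.6251, -0.1442, 0.1143]
tool_rot: [3.141, -0.046, 0.001]
ft_force: [-1.9, 1.1, 4.5]
width: 0.001
gripper_force: 2.3
```

>>> drive_tool(
  plan=[
    {"linear": [0,0,-0.01],"rot": [0,0,0],"hand": -1},
    {"linear": [0,0,-0.016],"rot": [0,0,0],"hand": -1},
    {"linear": [0,0,-0.016],"rot": [0,0,0],"hand": -1},
  ],
)

```text
time_s: 18.6
tool_pos: [0.6252, -0.1442, 0.1138]
tool_rot: [3.141, -0.046, -0.0]
ft_force: [-8.9, 3.8, 18.6]
width: -0.001
gripper_force: 9.0
```

The key is right down: z is 0.1138 and the force has risen to 18.6 N at a hard stop. Lift clear.

>>> drive_tool(
  plan=[
    {"linear": [0,0,0.02],"rot": [0,0,0],"hand": -1},
    {"linear": [0,0,0.1],"rot": [0,0,0],"hand": -1},
    {"linear": [0,0,0.3],"rot": [0,0,0],"hand": -1},
    {"linear": [-0.2,0,0.5],"rot": [0,0,0],"hand": -1},
    {"linear": [-0.3,0,0.5],"rot": [0,0,0],"hand": -1},
  ],
)

```text
time_s: 19.1
tool_pos: [0.5664, -0.1453, 0.2163]
tool_rot: [3.137, -0.046, 0.013]
ft_force: [0.9, -0.3, 0.5]
width: -0.0
gripper_force: 0.0
```

```bash
python3 - <<'E'
from h import *
for i in range(4): c=cam("wrist");s=r.observe()
print(s["tool_pos"],s["ft_force"],s["time_s"])
g=(c["intrinsics"],c["T"]);im=cv2.cvtColor(c["img"],cv2.COLOR_BGR2GRAY)
print([(round(x,3),int(im[tuple(np.round(proj(*g,np.array([x,-.08,.098]))).astype(int)[::-1])])) for x in np.arange(.58,.604,.003)])
def look(n,z,T,a):
    u=np.array(proj(*g,np.array([.624,-.1435,.12]))).astype(int);return u
u=look(0,0,0,0);x0,y0=u-45;m=(im[max(y0,0):y0+90,x0:x0+90]>175).astype(np.uint8)
n,l,st,ce=cv2.connectedComponentsWithStats(m)
for i in range(1,n):
    if 300<st[i,4]<3000: p=ce[i]+[x0,max(y0,0)];print(st[i],p,u,onz(*g,p,.12))
E
```

```text
[ 0.56470111 -0.14420724  0.21090377] [-0.5649039   0.36471886 -1.86756304] 19.3
[(np.float64(0.58), 49), (np.float64(0.583), 49), (np.float64(0.586), 46), (np.float64(0.589), 45), (np.float64(0.592), 215), (np.float64(0.595), 239), (np.float64(0.598), 229), (np.float64(0.601), 227), (np.float64(0.604), 228)]
[  28   27   37   37 1054] [280.60626186 127.25332068] [280 127] [ 0.62409557 -0.14350778  0.12      ]
```

The drawer is still shut, the key is back up and the arm is clear. Handing in.

```bash
python3 -c "
from cell import r
print(r.finish_job())"
```

```text
the job is handed in; nothing more can be done
None
```

The job is done and handed in at 19.3 s: the check cell is fully home and released, the drawer is shut, and the start key was pressed right down and came back up. The other bench items were never contacted as far as the force readings show, though I didn't re-image them at the end.

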